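# Lift a stuck desiccator lid and hold it ajar on a blade

### The arm

A 7-joint arm with a two-finger parallel gripper is mounted at the origin on a cart in front of the work surface, level with it; the furniture and walls round the work are solid. World frame = base frame: x ahead of the robot, y to its left, z up, the work surface at z = 0. Lengths are in m, angles in rad, forces in N, time in s.
With the tool pointing down it reaches from about 0.425 to 0.925 m from the base axis. Payload 6.8 kg.
Tool frame: the origin (TCP) lies at the very end of the fingers, on their centre line; the grasp point (between the pads) lies 19 mm behind it; z points along the fingers, y is the line along which they close (so a half turn about z gives the same grasp; the last joint's range is limited). The gripper opens to 85 mm and grips with 20 to 120 N. Pads are 22 mm wide; open, the fingers measure 114 mm over their backs; the gripper's body (76 mm by 85 mm) begins 54 mm behind the grasp point. The pads swing forward as they close: fully open they stand 13 mm farther back than shut.
Start: joints at [1.228, 0.477, 0.022, 1.555, -0.011, 1.109, -0.083], TCP at [0.157, -0.656, 0.231] pointing down, gripper open.
Joint ranges: [-2.96, 2.96], [-0.34, 2.1], [-1.41, 1.46], [0.24, 2.44], [-1.37, 4.51], [0.17, 1.92], [-2.96, 2.96]. Speed limits (rad/s): [2.39, 2.39, 3.14, 3.14, 3.14, 3.14, 3.14].

### API

Orientations are given as a unit quaternion [w, x, y, z].
In Python, from station import readout, viewer, bot gives the robot as it stands. The module is installed in compiled form; this text tells all that it offers.
- The arm moves only by the shell command python3 -m handwheel 'ROWS' [FORCE]. ROWS is JSON, a list of rows, each a list of 3 entries, a list of its own where there are three numbers: the shift along the tool's x, y, z in mm, then the turn, a rotation vector about the tool's x, y, z in degrees, then the gripper command: -1 is fully open, 1 is shut, values between are in proportion. In form: [[[x, y, z], [ax, ay, az], grip], ...]. A call has 1 to 20 rows; each row is the pose to reach, as a shift and turn from the pose commanded when the call began, along the tool's axes at that moment; what a row does not reach only later rows make up. A row lasts 1/12 s, in which the tool goes at most 41.7 mm and 7.16 degrees, less where a joint would pass 70% of its speed; a pose out of reach is approached as far as the arm can. A call with a gripper value outside its range is refused whole. The fingers move at their own pace and stop on an object; FORCE is the grip in N (left out, the last holds). Time passes only in rows, so rows that repeat a pose let the fingers close. It gives the time, the measured TCP pose, the force and the opening at its end, in the units of the state.
- readout.get_obs(): the state, without advancing time (a new reading comes with each control period).
- viewer.read_camera(name): name is "side" or "top"; returns a dict with "frame" (420x560x3 uint8, red, green, blue), "fx", "fy", "cx", "cy" (pixels), "dist" ([k1, k2, p1, p2, k3] as OpenCV has them; the pictures are not rectified), "rvec" (rotation vector, rad) and "tvec" (3), from world to camera coordinates, as OpenCV has them. Camera axes: x right, y down, z forward; pixel columns grow to the right and rows downward; lengths in m; the calibration is good to about 2 mm. A picture is of the moment at which its call begins. There is no depth.
- bot.hand_in(): hands the job in, once; it reports no verdict.
Trained networks look in a picture, given as the dict that the camera call returned (one of the last four; its "shot" number tells which), for a name from the list of things; names that differ only in an ending like _2 or _b are one class to them, and where a whole thing is asked for, a point or a joint stands for the part that bears it (a point fixed in the world has none). Each returns a list of dicts, best first, with "score" (0 to 1); they miss things now and then, are a little off and sometimes report something else, mostly with a low value. They report only what shows in the picture. A call takes as long as a camera call. They do not tell look-alikes from the thing itself.
- viewer.search_frame(picture, target): "rect" ([centre column, centre row, width, height] in pixels, round what is visible of it).
- viewer.outline_of(picture, target): "mask" (420x560 bool, what is visible of it) and "rect" ([centre column, centre row, width, height] in pixels, round what is visible of it).
The state is a dict: "t": time; "q": joint angles; "joint_vel": joint speeds; "joint_torque": joint torques, N m; "eef_pos": TCP position; "tool_rot": TCP orientation; "contact_force": force on the tool from outside, world axes, zero at the start; "torque": the same for the moment, N m; "gripper_width": opening from 0.0 (shut) to 1.0 (fully open).
Only numpy, scipy, OpenCV 4.12 (cv2) and the standard library are available. Lean on these libraries where they do the work, as an engineer would, in place of code of your own. Each camera call takes 0.05 s, during which the arm holds its last target. There are 200 camera calls.

### The job

The gasketed lid of the small desiccator box has stuck shut. Pick up the orange-handled lid lifter, put its blade into the gap under the lid's yellow tab, and lift gently until the seal breaks free; do not touch the lid with the gripper and do not throw it wide open. Finish still gripping the lifter and holding the lid steady on its blade, slightly ajar with the tab about three centimetres up, and leave the other things on the bench where they stand.

Things in the scene. Friction and masses are not known exactly. Their poses are not given: they have to be found in the camera images.
- desiccator: White box fixed to the bench, 150 (x) x 160 (y) x 70 mm without lid. Origin: centre of its underside; -x is its front (towards the robot, up to 0.3 rad askew), z up. The windowed blue lid, 10 mm thick, lies on top (z = 70 to 80), hinged at the rear (x = +78, z = 70). A dark pry ledge juts from the front: x = -92 to -75, 70 mm wide, z = 50 to 58.
- gap_mouth (a point): Middle of the mouth of the open gap between pry ledge and lid tab, at (-92, 0, 64) mm in the box's frame, axes as the box's: x leads in. With the lid shut the gap is 12 mm high (z = 58 to 70 over the bench), 17 mm deep to the front wall, open at both sides. Does not move with the lid.
- lid_tab (a point): Middle of the lower front edge of the lid's yellow tab, which juts out over the ledge (box frame x = -94 to -75, 56 mm wide, 6 mm thick). Moves with the lid, 172 mm from the hinge line; shut, it is 70 mm above the bench.
- lid (a joint): Lid angle in rad: 0 shut, grows as it opens, stop at 0.5. The tab rises 17 mm per 0.1 rad (0.19 rad: 32 mm). The sticky seal takes about 7 N up at the tab to start; the pull needed is greatest when shut and falls to about 1.5 N at 0.05 rad, where the lid is off its seal; then 1.3 to 2.7 N carry the lid (0.22 kg) on to 0.3 rad. Unsupported, it falls shut.
- lifter: Loose lid lifter, 0.09 kg, lying right way up. Origin under its crank at bench level; +x runs to the blade tip, z up. Orange handle bar: x = -90 to +2, 16 mm wide, z = 20 to 40; a heel at its rear end reaches down to z = 0. A crank at x = 1 to 7 joins it to the flat steel blade: x = 1 to 71, 20 mm wide, z = 0 to 3. Used in this attitude, blade level below the handle.
- lifter_grip (a point): Good grip point: in the middle of the handle's section near its front end, at (-12, 0, 30) mm in the lifter's frame; fingers close across y on 16 mm. Grip hard: the load comes on the blade tip, 83 mm ahead.
- lifter_tip (a point): Middle of the blade's tip edge, at (71, 0, 1.5) mm in the lifter's frame.
- jar_green: Bystander: white jar with a green cap, 41 mm across, 46 mm high; origin at its underside.
- vial_a: Bystander: small blue vial with a yellow cap, 24 mm across, 50 mm high; origin at its underside.
- timer: Bystander: white countdown timer, 41 x 62 x 65 mm; origin at its underside.
Mind the look-alikes: they are no part of the job. There is more than one size of the lifter; the one meant has the size given above.

How it is judged:
On the way, in this order (a step that is already met when the one before it is completed fails the run):
1. the lifter is gripped and off the bench (height (world z) of lifter above 0.02 m and contact force between the fingers and lifter above 1 N), for 0.2 s.
2. the blade tip is in the gap under the tab with the lid still shut (x of lifter_tip in the frame of gap_mouth above 0.002 m and y of lifter_tip in the frame of gap_mouth between -0.032 and 0.032 m and z of lifter_tip in the frame of gap_mouth between -0.008 and 0.008 m and value of joint lid below 0.03 rad), for 0.04 s.
3. the blade has lifted the lid off its seal (value of joint lid above 0.09 rad and contact force between lifter and lid above 0.2 N and contact force between the fingers and lifter above 1 N), for 0.1 s.
At the end, for the whole second after the job is handed in: The lid stands still between 0.10 and 0.30 rad (tab 17 to 51 mm above shut), carried by the lifter's blade (contact over 0.2 N), the lifter gripped by the fingers, and nothing of the robot itself touches the lid (value of joint lid between 0.1 and 0.3 rad and velocity of joint lid between -0.05 and 0.05 rad/s and contact force between lifter and lid above 0.2 N and contact force between the fingers and lifter above 1 N and contact force between each of the arm, the fingers and lid below 0.1 N); the arm keeps its last pose, push and grip.
It fails at once if the lid is thrown open beyond 0.38 rad (value of joint lid above 0.38 rad).
It fails at once if the gripper or arm pushes on the lid instead of the tool (contact force between any of the fingers, the arm and lid above 1 N).
It fails at once if the blade is forced against the lid with more than 30 N (contact force between lifter and lid above 30 N).
It fails at once if a bystander is moved more than 3 cm (distance of any of jar_green, vial_a, timer from where it was at the start of the episode above 0.03 m).
It also fails if it takes over 54 s, if anything falls off the work surface, if the arm or the gripper's body presses on something with over 40 N, if the wrist force passes 120 N, or if a joint passes its speed limit or range.

## Working session

There is one attempt and no reset: what is moved stays moved. The work goes in short steps, Python scripts to look and compute and a shell command to move; the robot and the scene stay as the last step left them, time stands still between calls to the robot, and variables do not carry over. Pictures are saved under pics/ and viewed, on a budget of 10 in all, crops included, one or two more only if the job needs it, and the job is handed in when it is done.

```bash
mkdir -p pics
cat > h.py <<'E'
import numpy as np, cv2
from station import readout, viewer, bot
def K(p): return np.array([[p["fx"],0,p["cx"]],[0,p["fy"],p["cy"]],[0,0,1.]])
def ray(p,uv):
    n=cv2.undistortPoints(np.array(uv,float).reshape(-1,1,2),K(p),np.array(p["dist"],float)).reshape(-1,2)
    R=cv2.Rodrigues(np.array(p["rvec"],float))[0];t=np.array(p["tvec"],float).ravel()
    return -R.T@t, np.c_[n,np.ones(len(n))]@R
def onz(p,uv,z):
    c,d=ray(p,uv); return c+d*((z-c[2])/d[:,2])[:,None]
def proj(p,X):
    return cv2.projectPoints(np.array(X,float).reshape(-1,1,3),np.array(p["rvec"],float),np.array(p["tvec"],float),K(p),np.array(p["dist"],float))[0].reshape(-1,2)
def save(p,n,box=None,s=1):
    f=p["frame"][:,:,::-1]
    if box: f=f[box[1]:box[3],box[0]:box[2]]
    cv2.imwrite("pics/"+n,cv2.resize(f,None,fx=s,fy=s,interpolation=cv2.INTER_CUBIC))
E
python3 - <<'E'
from h import *
print(readout.get_obs())
for c in ("top","side"):
    p=viewer.read_camera(c); save(p,c+"1.png",s=1.4)
    print(c,ray(p,[[280,210]]))
    for n in ("lifter","desiccator","lid_tab","jar_green","vial_a","timer"):
        for d in viewer.outline_of(p,n)[:3]:
            ys,xs=np.nonzero(d["mask"]); print(n,round(d["score"],2),np.round(d["rect"]),len(xs),onz(p,[[xs.mean(),ys.mean()]],.03).round(3))
E
```

```text
{'t': 0.0, 'q': array([ 1.22784927,  0.47780073,  0.02235233,  1.55645662, -0.011504  ,
        1.10929262, -0.08308355]), 'joint_vel': array([ 1.57817341e-03, -2.19884786e-04,  3.93086379e-04, -2.71497109e-04,
       -1.22202130e-03, -1.56766645e-06, -3.28102556e-04]), 'joint_torque': array([ 2.59926992e-04, -5.96443105e+01,  1.60818391e+00, -2.81197947e+01,
        1.26687690e-02,  9.37254808e-03, -8.01745784e-06]), 'eef_pos': array([ 0.15690946, -0.65589948,  0.23032335]), 'tool_rot': array([-8.97488654e-04,  9.93111894e-01,  1.17166249e-01, -1.75511707e-04]), 'contact_force': array([0.60270798, 0.08071064, 0.29406793]), 'torque': array([-0.00372406, -0.0291303 ,  0.01245499]), 'gripper_width': 0.998355596885016}
top (array([0.33391464, 0.03393138, 1.11162925]), array([[ 0.21211134,  0.00327931, -0.97730877]]))
lifter 0.66 [186. 235.  20.  55.] 341 [[0.494 0.294 0.03 ]]
lifter 0.44 [228. 269.  26.  36.] 246 [[0.406 0.168 0.03 ]]
desiccator 0.66 [279. 181.  70.  71.] 3809 [[0.645 0.046 0.03 ]]
lid_tab 0.9 [279. 182.  70.  68.] 3641 [[0.647 0.047 0.03 ]]
lid_tab 0.57 [278. 183.  69.
[... 240 characters left out ...]
82, -1.08005475,  0.82899272]), array([[ 0.12650373,  0.82628271, -0.54913221]]))
lifter 0.73 [253. 185.  49.  22.] 436 [[0.488 0.28  0.03 ]]
lifter 0.49 [228. 211.  34.  13.] 194 [[0.413 0.142 0.03 ]]
lifter 0.45 [319. 221.  76.  63.] 3963 [[0.643 0.059 0.03 ]]
desiccator 0.72 [318. 221.  74.  63.] 3899 [[0.643 0.058 0.03 ]]
lid_tab 0.72 [320. 211.  72.  36.] 2416 [[0.653 0.11  0.03 ]]
jar_green 0.48 [310. 164.  14.  13.] 149 [[0.669 0.368 0.03 ]]
jar_green 0.27 [253. 184.  46.  18.] 272 [[0.485 0.281 0.03 ]]
vial_a 0.75 [253. 185.  51.  21.] 388 [[0.484 0.279 0.03 ]]
vial_a 0.58 [342. 327.  14.  27.] 250 [[ 0.605 -0.32   0.03 ]]
timer 0.63 [385. 304.  30.  43.] 901 [[ 0.714 -0.279  0.03 ]]
```

View pics/top1.png

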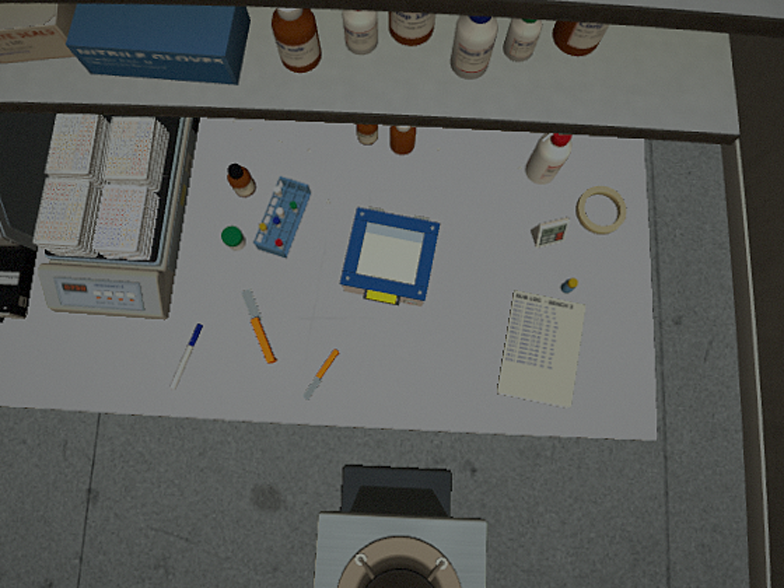

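View pics/side1.png

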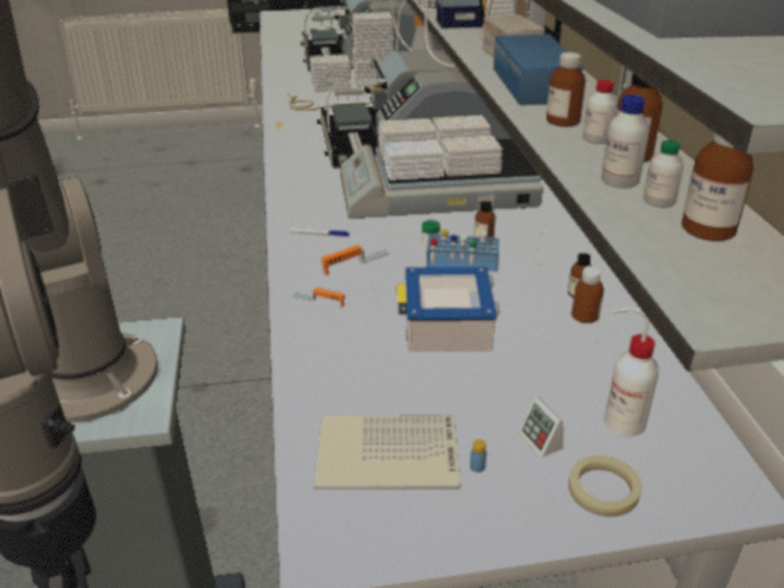

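The top view shows two orange lifters: a large one at about (186,235) native px and a small one at (228,269). The box has its yellow tab at (272,212). The side view agrees. Next I'll measure both lifters and the box by colour.

```bash
cat > meas.py <<'E'
from h import *
from scipy.optimize import least_squares
def comp(p,lo,hi,minA=20):
    hsv=cv2.cvtColor(p["frame"],cv2.COLOR_RGB2HSV)
    n,l,s,c=cv2.connectedComponentsWithStats(cv2.inRange(hsv,lo,hi))
    return [(s[i],c[i],l==i) for i in range(1,n) if s[i][4]>minA]
def ends(p,m,z):
    ys,xs=np.nonzero(m); X=onz(p,np.c_[xs,ys],z)[:,:2]; c=X.mean(0)
    u=np.linalg.svd(X-c)[2][0] if len(X)<3000 else None
    a=(X-c)@u; b=(X-c)@[-u[1],u[0]]
    return c,u,np.percentile(a,[1,99]),np.percentile(b,[3,97])
E
python3 - <<'E'
from meas import *
p=viewer.read_camera("top"); s=viewer.read_camera("side")
for nm,q in (("top",p),("side",s)):
    for st,c,m in comp(q,(5,150,120),(20,255,255)):
        print(nm,"orange",st,c.round(1)); 
        e=ends(q,m,.035); print("  c",e[0].round(4),"dir",np.degrees(np.arctan2(e[1][1],e[1][0])).round(1),"len",np.ptp(e[2]).round(4),"wid",np.ptp(e[3]).round(4))
    for st,c,m in comp(q,(22,150,120),(35,255,255)):
        e=ends(q,m,.076); print(nm,"yellow",st,c.round(1),e[0].round(4),"dir",np.degrees(np.arctan2(e[1][1],e[1][0])).round(1),np.ptp(e[2]).round(4))
    for st,c,m in comp(q,(100,150,80),(125,255,255),500):
        r=cv2.minAreaRect(np.argwhere(m)[:,::-1].astype(np.float32)); b=cv2.boxPoints(r); X=onz(q,b,.08)[:,:2]; print(nm,"blue",st,X.round(4).tolist(),X.mean(0), np.linalg.norm(np.diff(X,axis=0),axis=1).round(3))
a=p["frame"][190:300,160:260,::-1]; b=s["frame"][160:250,200:320,::-1]
cv2.imwrite("pics/crop.png",np.hstack([cv2.resize(a,(400,440),interpolation=2),cv2.resize(b,(400,440),interpolation=2)]))
E
```

```text
top orange [179 227  18  32 179] [187.  242.9]
  c [0.465  0.2832] dir -153.1 len 0.0918 wid 0.0131
top orange [226 250  16  20  87] [233.3 259.5]
  c [0.4268 0.1554] dir 148.9 len 0.0596 wid 0.0094
top yellow [407 199   5   6  24] [409.2 201.5] [ 0.5987 -0.3046] dir 178.8 0.014
top yellow [262 207  21  10 128] [271.9 211.3] [0.554  0.0586] dir -99.5 0.0539
top blue [ 243  149   71   65 1651] [[0.574, 0.1355], [0.7275, 0.1161], [0.7015, -0.0472], [0.5496, -0.023]] [0.63815143 0.04536096] [0.155 0.165 0.154]
side orange [230 176  28  19 160] [243.  182.6]
  c [0.4636 0.2737] dir -144.5 len 0.1091 wid 0.0358
side orange [225 206  20  12  89] [234.7 210. ]
  c [0.4275 0.1341] dir -37.2 len 0.0685 wid 0.021
side yellow [284 204   6  12  55] [286.3 209.3] [0.5528 0.054 ] dir -96.8 0.0509
side yellow [339 315   7   8  48] [341.8 318.2] [ 0.5959 -0.3442] dir -114.9 0.0204
side blue [291 191  63  37 865] [[0.5503, -0.0304], [0.5786, 0.1327], [0.7408, 0.1064], [0.6968, -0.0545]] [0.64161783 0.03852192] [0.166 0.164 0.167]
```

View pics/crop.png

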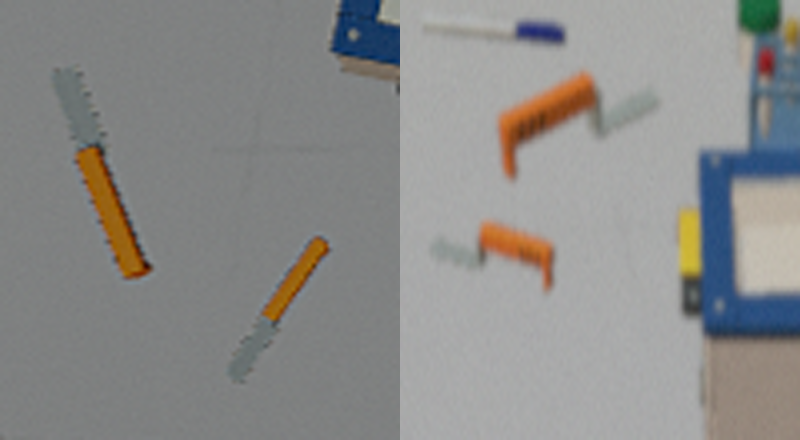

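The large lifter's handle measures 92 mm, so that is the one meant; the small one's is 60 mm. I'll fit its pose to the silhouettes and write a helper for tool-frame deltas.

```bash
cat >> h.py <<'E'
from scipy.spatial.transform import Rotation as Ro
def delta(pos,yaw,pitch=0):
    """tool-frame shift (mm) and turn (deg) to TCP pos, pointing down, tool x at world yaw (deg); pitch>0 raises tool +x"""
    o=readout.get_obs(); q=o["tool_rot"]; R=Ro.from_quat([q[1],q[2],q[3],q[0]])
    T=Ro.from_euler("z",yaw,degrees=True)*Ro.from_euler("y",-pitch,degrees=True)*Ro.from_euler("x",180,degrees=True)
    print("t",o["t"],"shift",(R.inv().apply(np.array(pos)-o["eef_pos"])*1e3).round(1),"turn",np.degrees((R.inv()*T).as_rotvec()).round(2))
E
cat >> meas.py <<'E'
def boxpts(x0,x1,y,z0,z1): return np.array([[x,s*y,z] for x in (x0,x1) for s in(-1,1) for z in(z0,z1)])/1e3
def place(P,v,z=0): 
    c,s=np.cos(v[2]),np.sin(v[2]); return np.c_[v[0]+c*P[:,0]-s*P[:,1],v[1]+s*P[:,0]+c*P[:,1],P[:,2]+z]
def sil(p,parts,v,S=4):
    im=np.zeros((420*S,560*S),np.uint8)
    for P in parts:
        cv2.fillConvexPoly(im,cv2.convexHull(((proj(p,place(P,v))+.5)*S-.5).astype(np.float32)).round().astype(np.int32),255)
    return cv2.resize(im,(560,420),interpolation=cv2.INTER_AREA)/255.
from scipy.optimize import minimize
def fit(obs,parts,v0):
    f=lambda d:sum(np.abs(sil(p,parts,v0+d*[1e-3,1e-3,.01])-m).sum()/m.sum() for p,m in obs)
    r=min((minimize(f,d0,method="Nelder-Mead",options=dict(initial_simplex=np.vstack([d0,d0+np.eye(3)*6]))) for d0 in (np.zeros(3),np.array([-4,4,3.]))),key=lambda r:r.fun)
    return v0+r.x*[1e-3,1e-3,.01],r.fun
E
python3 - <<'E'
from meas import *
p=viewer.read_camera("top"); s=viewer.read_camera("side")
H=[boxpts(-90,2,8,20,40),boxpts(-90,-82,8,0,40)]
def big(q,lo,hi): return max(comp(q,lo,hi),key=lambda c:c[0][4])[2].astype(float)
v0=np.array([.505,.30,.45])
o=[(q,big(q,(4,110,90),(20,255,255))) for q in(p,s)]
L=[fit(o,H,v0),fit(o[:1],H,v0),fit(o[1:],H,v0)]
for v,e in L: print("lifter",v.round(4),np.degrees(v[2]).round(1),round(e,2))
# lid: filled hull of blue
def hull(m):
    im=np.zeros((420,560),np.uint8); cv2.fillConvexPoly(im,cv2.convexHull(np.argwhere(m>0)[:,::-1].astype(np.int32)),1); return im.astype(float)
B=[boxpts(-75,78,80,70,80)]
o=[(q,hull(big(q,(100,120,60),(125,255,255)) if q is s else max((c for c in comp(q,(100,120,60),(125,255,255),500) if 230<c[1][0]<330),key=lambda c:c[0][4])[2])) for q in(p,s)]
b0=np.array([.638,.0454,-.157])
for v,e in [fit(o,B,b0),fit(o[:1],B,b0),fit(o[1:],B,b0)]: print("box",v.round(4),np.degrees(v[2]).round(1),round(e,2))
v=L[0][0]; g=place(np.array([[-.012,0,.03]]),v)[0]; print("grip",g)
delta([.55,-.35,.25],14)
E
```

```text
lifter [0.5061 0.3032 0.4631] 26.5 1.73
lifter [0.5062 0.304  0.4748] 27.2 0.23
lifter [0.4463 0.3065 1.5127] 86.7 1.27
box [ 0.6373  0.0485 -0.1583] -9.1 0.08
box [ 0.6376  0.0447 -0.1509] -8.6 0.03
box [ 0.6373  0.049  -0.1621] -9.3 0.02
grip [0.49532893 0.29786543 0.03      ]
t 0.9 shift [ 453.5 -206.7  -18.7] turn [-0.   -0.   -0.55]
```

```bash
R='[[453,-207,-20],[0,0,0],-1]'; python3 -m handwheel '[[[40,-18,-2],[0,0,0],-1],[[453,-207,-20],[0,0,0],-1],[[453,-207,-20],[0,0,0],-1],[[453,-207,-20],[0,0,0],-1],[[453,-207,-20],[0,0,0],-1],[[453,-207,-20],[0,0,0],-1],[[453,-207,-20],[0,0,0],-1],[[453,-207,-20],[0,0,0],-1],[[453,-207,-20],[0,0,0],-1],[[453,-207,-20],[0,0,0],-1],[[453,-207,-20],[0,0,0],-1],[[453,-207,-20],[0,0,0],-1],[[453,-207,-20],[0,0,0],-1],[[453,-207,-20],[0,0,0],-1]]'
python3 - <<'E'
from meas import *
s=viewer.read_camera("side")
H=[boxpts(-90,2,8,20,40),boxpts(-90,-82,8,0,40)]
m=max((c for c in comp(s,(4,110,90),(20,255,255)) if 215<c[1][0]<265 and 165<c[1][1]<197),key=lambda c:c[0][4])
v,e=fit([(s,m[2].astype(float))],H,np.array([.506,.302,.47])); print(m[0],v,np.degrees(v[2]),e)
print(readout.get_obs()["q"].round(2))
delta([.5,-.1,.25],14); delta([.497,.299,.15],27)
E
```

```text
t: 2.07
eef_pos: [0.552, -0.3465, 0.2512]
tool_rot: [-0.001, 0.993, 0.12, 0.001]
contact_force: [0.3, -1.0, 0.8]
gripper_width: 1.006
[230 175  29  21 213] [0.50263021 0.30573438 0.55630208] 31.873761509335015 0.40590996962165155
[ 0.56  0.43 -0.13  1.59  0.06  1.13 -0.91]
t 2.1167 shift [   9.9 -253.8    1.1] turn [-0.    0.02 -0.43]
t 2.1167 shift [ 100.7 -642.4  101.1] turn [-1.000e-02  2.000e-02 -1.343e+01]
```

```bash
python3 -m handwheel '[[[6,-40,3],[0,0,-1],-1],[[100,-642,100],[0,0,-13.4],-1],[[100,-642,100],[0,0,-13.4],-1],[[100,-642,100],[0,0,-13.4],-1],[[100,-642,100],[0,0,-13.4],-1],[[100,-642,100],[0,0,-13.4],-1],[[100,-642,100],[0,0,-13.4],-1],[[100,-642,100],[0,0,-13.4],-1],[[100,-642,100],[0,0,-13.4],-1],[[100,-642,100],[0,0,-13.4],-1],[[100,-642,100],[0,0,-13.4],-1],[[100,-642,100],[0,0,-13.4],-1],[[100,-642,100],[0,0,-13.4],-1],[[100,-642,100],[0,0,-13.4],-1],[[100,-642,100],[0,0,-13.4],-1],[[100,-642,100],[0,0,-13.4],-1],[[100,-642,100],[0,0,-13.4],-1],[[100,-642,100],[0,0,-13.4],-1],[[100,-642,100],[0,0,-13.4],-1]]'
python3 - <<'E'
from h import *
delta([.496,.299,.04],27.5); delta([.496,.299,.011],27.5)
print(readout.get_obs()["q"].round(2))
E
```

```text
t: 3.7
eef_pos: [0.4982, 0.2954, 0.1511]
tool_rot: [0.001, 0.973, 0.231, -0.0]
contact_force: [0.8, 0.0, -0.1]
gripper_width: 0.996
t 3.7 shift [ -0.3  -4.4 111.1] turn [ 0.1   0.04 -0.8 ]
t 3.7 shift [ -0.3  -4.5 140.1] turn [ 0.1   0.04 -0.8 ]
[-0.32  0.44 -0.42  1.84  0.22  0.9  -1.95]
```

```bash
python3 -m handwheel '[[[0,-4.5,30],[0,0,-0.8],-1],[[0,-4.5,70],[0,0,-0.8],-1],[[0,-4.5,95],[0,0,-0.8],-1],[[0,-4.5,95],[0,0,-0.8],-1],[[0,-4.5,95],[0,0,-0.8],-1]]'
python3 - <<'E'
from h import *
p=viewer.read_camera("top"); s=viewer.read_camera("side")
a=p["frame"][190:280,140:240,::-1]; b=s["frame"][120:210,200:300,::-1]
cv2.imwrite("pics/grip0.png",np.hstack([cv2.resize(a,(400,360),interpolation=2),cv2.resize(b,(400,360),interpolation=2)]))
o=readout.get_obs(); print(o["eef_pos"]); print(proj(p,o["eef_pos"]),proj(s,o["eef_pos"]))
E
```

```text
t: 4.12
eef_pos: [0.4957, 0.299, 0.0558]
tool_rot: [0.001, 0.971, 0.237, -0.001]
contact_force: [-0.2, 0.4, 0.8]
gripper_width: 0.999
[0.49708845 0.30129349 0.05817791]
[[179.39851174 229.36434481]] [[253.3500969 169.9762051]]
```

View pics/grip0.png

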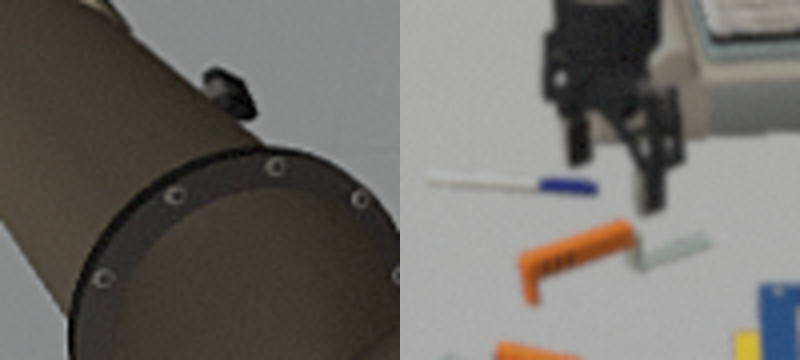

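The side crop shows the open fingers straddling the front of the handle, with their midpoint at about (253,166) native px. That matches the projection, so I'll descend and grip.

```bash
python3 -m handwheel '[[[0,0,20],[0,0,0],-1],[[0,0,44],[0,0,0],-1],[[0,0,44],[0,0,0],-1],[[0,0,44],[0,0,0],1],[[0,0,44],[0,0,0],1],[[0,0,44],[0,0,0],1],[[0,0,44],[0,0,0],1],[[0,0,44],[0,0,0],1],[[0,0,44],[0,0,0],1],[[0,0,44],[0,0,0],1],[[0,0,44],[0,0,0],1],[[0,0,44],[0,0,0],1],[[0,0,44],[0,0,0],1],[[0,0,44],[0,0,0],1]]' 110
```

```text
t: 5.38
eef_pos: [0.4959, 0.3022, 0.0133]
tool_rot: [-0.0, 0.971, 0.239, 0.001]
contact_force: [-1.0, -1.3, 6.5]
gripper_width: 0.165
```

```bash
python3 -m handwheel '[[[0,0,-10],[0,0,0],1],[[0,0,-30],[0,0,0],1],[[0,0,-60],[0,0,0],1],[[0,0,-90],[0,0,0],1],[[0,0,-100],[0,0,0],1],[[0,0,-100],[0,0,0],1],[[0,0,-100],[0,0,0],1]]'
python3 - <<'E'
from meas import *
p=viewer.read_camera("top"); s=viewer.read_camera("side")
a=p["frame"][180:270,140:240,::-1]; b=s["frame"][110:200,200:300,::-1]
cv2.imwrite("pics/grip1.png",np.hstack([cv2.resize(a,(400,360),interpolation=2),cv2.resize(b,(400,360),interpolation=2)]))
E
```

```text
t: 5.97
eef_pos: [0.4954, 0.3016, 0.1125]
tool_rot: [0.0, 0.971, 0.239, 0.0]
contact_force: [0.7, -0.8, -2.2]
gripper_width: 0.167
```

View pics/grip1.png

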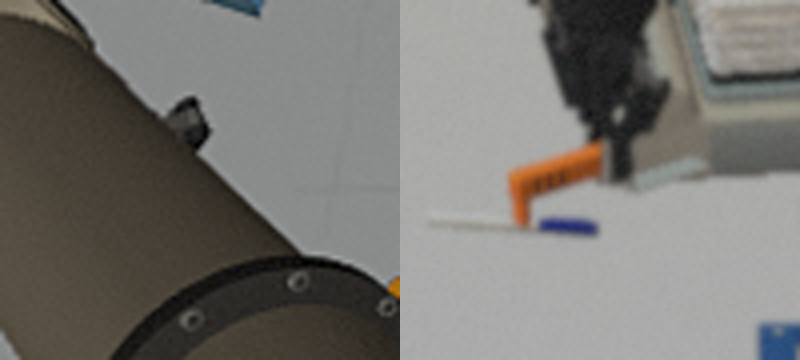

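The side crop shows the lifter held level with the blade pointing forward, off the bench. Next is the pre-insertion pose.

Run:
```python
from h import *
delta([.4429,.0778,.11],-9.0)
```

```text
t 6.0667 shift [-149.2  173.8    1.3] turn [ 0.07  0.14 36.65]
```

```bash
python3 -m handwheel '[[[-10,12,0],[0,0,2],1],[[-30,35,0],[0,0,7],1],[[-52,61,0],[0,0,13],1],[[-74,86,0],[0,0,18.5],1],[[-96,112,0],[0,0,24],1],[[-118,137,0],[0,0,29],1],[[-138,161,0],[0,0,34],1],[[-149,174,0],[0,0,36.6],1],[[-149,174,0],[0,0,36.6],1],[[-149,174,0],[0,0,36.6],1]]'
cat > look.py <<'E'
from meas import *
import sys
BOX=np.array([.6375,.047,-.157])
p=viewer.read_camera("top"); s=viewer.read_camera("side")
a=p["frame"][175:255,235:335,::-1]; b=s["frame"][165:245,225:325,::-1]
cv2.imwrite("pics/"+sys.argv[1],np.hstack([cv2.resize(a,(400,320),interpolation=2),cv2.resize(b,(400,320),interpolation=2)]))
o=readout.get_obs(); q=o["tool_rot"]; R=Ro.from_quat([q[1],q[2],q[3],q[0]])
tip=o["eef_pos"]+R.apply([.080,0,.012])
T=place(np.array([[-.092,0,.064],[-.094,0,.07],[-.094,.028,.076],[-.094,-.028,.076],[-.092,-.035,.05]]),BOX)
c,si=np.cos(BOX[2]),np.sin(BOX[2]); d=tip-T[0]
print("tip",tip.round(4),"in gap frame mm",np.round([1e3*(c*d[0]+si*d[1]),1e3*(-si*d[0]+c*d[1]),1e3*d[2]],1),"eul",R.as_euler("xyz",degrees=True).round(1),"F",o["contact_force"].round(1))
for n,cam,x0,y0 in(("top",p,235,175),("side",s,225,165)):
    print(n,"crop px tip",((proj(cam,tip)-[x0,y0])*4+2).round(),"mouth,tabedge,tabL,tabR,ledge",((proj(cam,T)-[x0,y0])*4+2).round().tolist())
E
python3 look.py pre.png
```

```text
t: 6.9
eef_pos: [0.4437, 0.0781, 0.1116]
tool_rot: [0.0, 0.997, -0.078, -0.001]
contact_force: [-0.3, 0.7, -1.1]
gripper_width: 0.164
tip [0.5234 0.0678 0.1   ] in gap frame mm [-23.9   2.7  36. ] eul [-180.     0.    -8.8] F [ 0.4  0.8 -1.8]
top crop px tip [[132. 186.]] mouth,tabedge,tabL,tabR,ledge [[145.0, 162.0], [144.0, 163.0], [102.0, 153.0], [186.0, 170.0], [196.0, 177.0]]
side crop px tip [[197. 139.]] mouth,tabedge,tabL,tabR,ledge [[236.0, 189.0], [232.0, 181.0], [232.0, 150.0], [232.0, 198.0], [236.0, 239.0]]
```

View pics/pre.png

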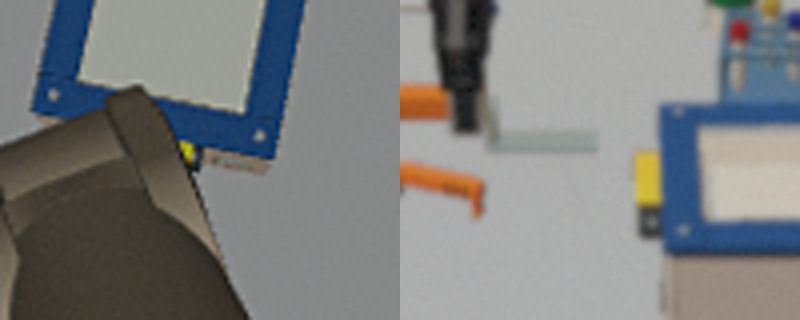

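The side crop shows the tip at (197,142), predicted (197,139), level with the bench and about 25 mm short of the yellow tab. Descend, then insert.

```bash
python3 -m handwheel '[[[0,2,12],[0,0,0],1],[[0,2,26],[0,0,0],1],[[0,2,36],[0,0,0],1],[[0,2,36],[0,0,0],1],[[0,2,36],[0,0,0],1],[[6,2,36],[0,0,0],1],[[12,2,36],[0,0,0],1],[[18,2,36],[0,0,0],1],[[18,2,36],[0,0,0],1],[[18,2,36],[0,0,0],1]]'
python3 look.py ins0.png
```

```text
t: 7.83
eef_pos: [0.4624, 0.0737, 0.0766]
tool_rot: [-0.0, 0.997, -0.078, 0.0]
contact_force: [-0.6, 0.2, -0.9]
gripper_width: 0.165
tip [0.5405 0.0613 0.0644] in gap frame mm [-6.  -1.1  0.4] eul [180.   0.  -9.] F [ 0.3 -0.2  0.3]
top crop px tip [[145. 171.]] mouth,tabedge,tabL,tabR,ledge [[145.0, 162.0], [144.0, 163.0], [102.0, 153.0], [186.0, 170.0], [196.0, 177.0]]
side crop px tip [[226. 190.]] mouth,tabedge,tabL,tabR,ledge [[236.0, 189.0], [232.0, 181.0], [232.0, 150.0], [232.0, 198.0], [236.0, 239.0]]
```

View pics/ins0.png

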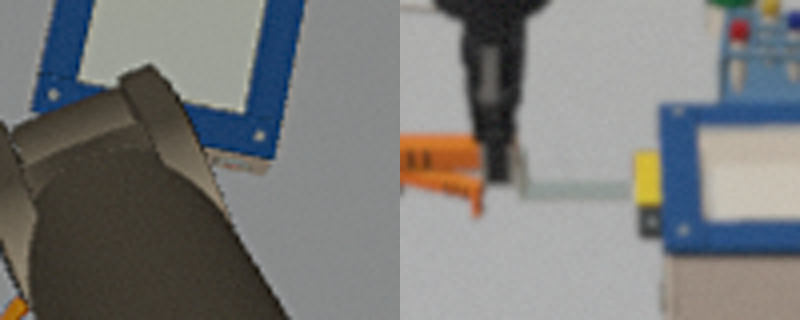

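The side crop shows the blade at row ~190, level with the gap, and its tip just short of the tab. Inserting slowly while watching the force.

```bash
python3 -m handwheel '[[[3,0,0],[0,0,0],1],[[6,0,0],[0,0,0],1],[[9,0,0],[0,0,0],1],[[12,0,0],[0,0,0],1],[[12,0,0],[0,0,0],1]]'; python3 -m handwheel '[[[2,0,0],[0,0,0],1],[[4,0,0],[0,0,0],1],[[6,0,0],[0,0,0],1],[[6,0,0],[0,0,0],1],[[6,0,0],[0,0,0],1]]'
python3 look.py ins1.png
```

```text
t: 8.35
eef_pos: [0.4743, 0.0719, 0.0764]
tool_rot: [-0.0, 0.997, -0.078, 0.0]
contact_force: [-0.2, 0.1, -0.5]
gripper_width: 0.161
t: 8.77
eef_pos: [0.4795, 0.071, 0.0763]
tool_rot: [-0.0, 0.997, -0.078, 0.0]
contact_force: [1.1, 0.6, 0.4]
gripper_width: 0.168
tip [0.5583 0.0586 0.0643] in gap frame mm [11.9 -0.9  0.3] eul [180.    0.   -8.9] F [-0.5 -0.9 -0.3]
top crop px tip [[150. 145.]] mouth,tabedge,tabL,tabR,ledge [[145.0, 162.0], [144.0, 163.0], [102.0, 153.0], [186.0, 170.0], [196.0, 177.0]]
side crop px tip [[254. 190.]] mouth,tabedge,tabL,tabR,ledge [[236.0, 189.0], [232.0, 181.0], [232.0, 150.0], [232.0, 198.0], [236.0, 239.0]]
```

View pics/ins1.png

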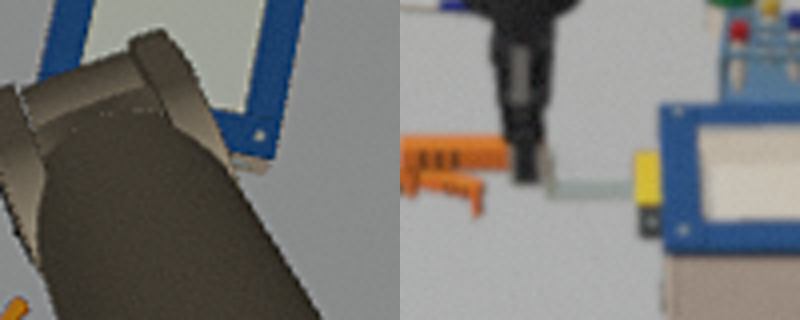

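The blade is about 12 mm into the gap with no contact force, so I'll lift slowly.

```bash
python3 -m handwheel '[[[0,0,-1],[0,0,0],1],[[0,0,-2],[0,0,0],1],[[0,0,-3],[0,0,0],1],[[0,0,-4],[0,0,0],1],[[0,0,-5],[0,0,0],1],[[0,0,-6],[0,0,0],1],[[0,0,-6],[0,0,0],1]]'; python3 -m handwheel '[[[0,0,-1],[0,0,0],1],[[0,0,-2],[0,0,0],1],[[0,0,-3],[0,0,0],1],[[0,0,-4],[0,0,0],1],[[0,0,-4],[0,0,0],1]]'
```

```text
t: 9.45
eef_pos: [0.4794, 0.0709, 0.0821]
tool_rot: [-0.0, 0.997, -0.078, 0.0]
contact_force: [2.9, 0.4, -7.6]
gripper_width: 0.165
t: 9.87
eef_pos: [0.4792, 0.071, 0.0866]
tool_rot: [0.0, 0.997, -0.078, -0.0]
contact_force: [0.2, 0.2, -3.1]
gripper_width: 0.166
```

The force peaked at 7.6 N and has dropped to 3 N, so the seal is giving way. Lifting on.

```bash
python3 -m handwheel '[[[0,0,-1.5],[0,0,0],1],[[0,0,-3],[0,0,0],1],[[0,0,-4.5],[0,0,0],1],[[0,0,-6],[0,0,0],1],[[0,0,-7.5],[0,0,0],1],[[0,0,-9],[0,0,0],1],[[0,0,-10.5],[0,0,0],1],[[0,0,-12],[0,0,0],1],[[0,0,-12],[0,0,0],1]]'; python3 -m handwheel '[[[1,0,-1.5],[0,0,0],1],[[1,0,-3],[0,0,0],1],[[1,0,-4.5],[0,0,0],1],[[1,0,-6],[0,0,0],1],[[2,0,-7.5],[0,0,0],1],[[2,0,-9],[0,0,0],1],[[2,0,-10.5],[0,0,0],1],[[2,0,-12],[0,0,0],1],[[2,0,-12],[0,0,0],1],[[2,0,-12],[0,0,0],1],[[2,0,-12],[0,0,0],1]]'
python3 look.py up.png
```

```text
t: 10.62
eef_pos: [0.4794, 0.0711, 0.0986]
tool_rot: [-0.0, 0.997, -0.078, 0.0]
contact_force: [0.3, 0.3, -2.8]
gripper_width: 0.165
t: 11.53
eef_pos: [0.4816, 0.0706, 0.1105]
tool_rot: [-0.0, 0.997, -0.078, 0.0]
contact_force: [-0.6, 0.2, -3.1]
gripper_width: 0.167
tip [0.5606 0.0582 0.0984] in gap frame mm [14.3 -1.  34.4] eul [-180.   -0.   -9.] F [-1.1 -0.6 -2.3]
top crop px tip [[150. 130.]] mouth,tabedge,tabL,tabR,ledge [[145.0, 162.0], [144.0, 163.0], [102.0, 153.0], [186.0, 170.0], [196.0, 177.0]]
side crop px tip [[258. 144.]] mouth,tabedge,tabL,tabR,ledge [[236.0, 189.0], [232.0, 181.0], [232.0, 150.0], [232.0, 198.0], [236.0, 239.0]]
```

View pics/up.png

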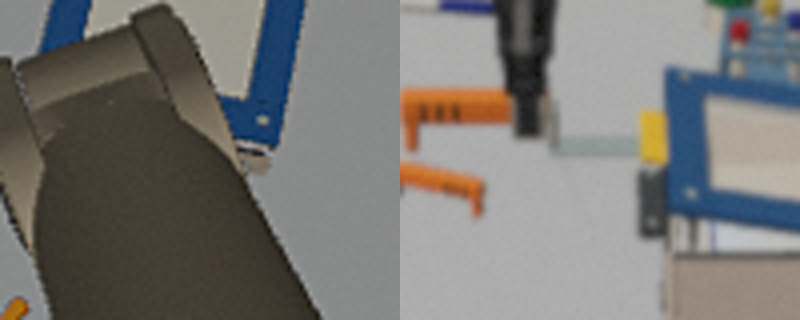

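The side crop shows the lid ajar and resting on the blade. Its near tab corner has moved from row ~207 to ~164, about 31 mm or 0.18 rad, and nothing else touches it. I'll let it settle, check it is steady, and hand in.

```bash
python3 -m handwheel '[[[0,0,0],[0,0,0],1],[[0,0,0],[0,0,0],1],[[0,0,0],[0,0,0],1],[[0,0,0],[0,0,0],1],[[0,0,0],[0,0,0],1],[[0,0,0],[0,0,0],1]]'
python3 - <<'E'
from meas import *
s=viewer.read_camera("side")
for st,c,m in comp(s,(22,150,120),(35,255,255)): print(st,c)
print(bot.hand_in())
E
```

```text
t: 12.13
eef_pos: [0.4814, 0.0707, 0.1103]
tool_rot: [-0.0, 0.997, -0.078, 0.0]
contact_force: [0.2, 0.2, -2.6]
gripper_width: 0.166
[286 193   5  13  58] [287.98275862 198.89655172]
[339 315   7   8  46] [341.76086957 318.15217391]
the job is handed in; nothing more can be done
None
```

I gripped the larger orange lifter (its handle measured 92 mm), put its blade about 12 mm into the gap, and lifted slowly. The force peaked at about 7.6 N, then fell to about 3 N as the seal gave way. I handed in at about 12 s with the lid held ajar on the blade. The hand-in gives no verdict, so success is not confirmed.

**Last checks**
- **Lid opening:** from the side picture, the tab is about 31 mm up (about 0.18 rad).
- **Load and hold:** the wrist reads a steady 2.6–3 N downward. The arm has not drifted, and the fingers still hold the handle (opening 0.166).
- **Contact with the lid:** in the pictures only the blade touches it.
- **Bystanders:** the vial's cap is where it was. I did not re-measure the timer or jar, but the arm's path kept clear of them.

**Disagreements**
- **Box position:** the two cameras differed by about 4 mm in y. I used roughly the average.
- **Side-view lifter fit:** the joint fit and the first side-only fit used the wrong orange patch. The second side fit was poor and about 5° off in yaw, so I aimed the grasp mainly by the top-view fit.

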